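# Hang the used hair bands on the T-bar stand

### The arm

A 6-joint arm with a two-finger parallel gripper is mounted at the origin on the work surface. World frame = base frame: x ahead of the robot, y to its left, z up, the work surface at z = 0. Lengths are in m, angles in rad, forces in N, time in s.
With the tool pointing down it reaches from about 0.3 to 0.875 m from the base axis. Payload 6.4 kg.
Tool frame: the origin (TCP) lies at the centre of the arm's flange, where the gripper is bolted on; the fingertips stand 173 mm ahead of it and the grasp point (between the pads) lies 155 mm ahead of it (manip.pinch_z is the distance from the TCP to the grasp point, in m); z points along the fingers, y is the direction in which the jaws open and shut (so a half turn about z gives the same grasp; the last joint's range is limited). The gripper opens to 85 mm and grips with 20 to 120 N. Pads are 22 mm wide; open, the fingers measure 114 mm over their backs; the gripper's body (76 mm by 85 mm) begins 54 mm behind the grasp point. The pads swing forward as they close: fully open they stand 13 mm farther back than shut.
Start: joints at [0.913, 0.181, 1.607, -0, 1.354, -0.206], TCP at [0.251, 0.517, 0.405] pointing down, gripper open.
Joint ranges: [-2.99, 2.99], [-0.89, 2.07], [0.3, 2.58], [-1.14, 4.28], [0, 2.63], [-3.12, 3.12]. Speed limits (rad/s): [2.57, 2.57, 3.01, 3.14, 3.14, 3.14].

### API

Orientations are given as a unit quaternion [x, y, z, w].
In Python, from workcell import manip, grab_frame gives the robot as it stands. The module is installed in compiled form; this text tells all that it offers.
- The arm moves only by the tool send_rows, never from a script. Its argument "deltas" is text: rows parted by semicolons, each of 4 numbers parted by spaces: the shift along the world's x, y, z in mm, then the turn about the world's z in rad. In form: dx dy dz roll; .... A call has 1 to 5 rows; each row is the pose to reach, as a shift and turn from the pose measured when the call began; what a row does not reach only later rows make up. A row lasts 1/8 s, in which the tool goes at most 62.5 mm and 10.7 degrees, less where a joint would pass 70% of its speed; a pose out of reach is approached as far as the arm can. A call with a gripper value outside its range is refused whole. "hand" is the opening, from 0 (shut) to 1 (fully open), set as the call begins (left out, the last holds). The fingers move at their own pace and stop on an object; "squeeze" is the grip in N (left out, the last holds). Time passes only in rows, so rows that repeat a pose let the fingers close. It gives the time, the measured TCP pose, the force and the opening at its end, in the units of the state.
- manip.sense(): the state, without advancing time (a new reading comes with each control period).
- grab_frame(name): name is "scene" or "top" or "wrist"; returns a dict with "color" (400x640x3 uint8, blue, green, red), "mtx" (3x3 intrinsics, pixels), "R" (3x3) and "t" (3): a world point X has camera coordinates R X + t; the wrist camera has in their place "tool_from_camera" (4x4, takes a point from camera to tool coordinates, whose origin is the TCP and whose axes are the flange's). Camera axes: x right, y down, z forward; pixel columns grow to the right and rows downward; lengths in m; the calibration is good to about 2 mm. A picture is of the moment at which its call begins: read the wrist's pose just before it. There is no depth.
- manip.close_job(): hands the job in, once; it reports no verdict.
The state is a dict: "clock": time; "joint_pos": joint angles; "joint_velocities": joint speeds; "joint_torque": joint torques, N m; "eef_pos": TCP position; "orientation": TCP orientation; "force": force on the tool from outside, world axes, zero at the start; "wrist_torque": the same for the moment, N m; "width": opening from 0.0 (shut) to 1.0 (fully open).
Only numpy, scipy, OpenCV 4.12 (cv2) and the standard library are available. Lean on these libraries where they do the work, as an engineer would, in place of code of your own. Each camera call takes 0.05 s, during which the arm holds its last target.

### The job

Clear the client's arm rest: take the coral and the teal hair band off it and hang each over the brass bar of the accessory stand, square across the bar with its knot up and one leg either side, lowering it onto the bar before you let go. Find them room between the end balls so that no band touches another, and leave the black, cream and amber bands hanging where they are, the mirror and the rest of the make-up things undisturbed.

Things in the scene. Friction and masses are not known exactly. Their poses are not given: they have to be found in the camera images.
- band_coral: Coral rigid hair band, 35-70 g, astride the arm rest: arch 20 mm wide, 5 mm thick, 120 mm across inside, open below; ends 112 mm below the origin, which is the underside of the crown. z up, x from leg to leg, y along its width and what it hangs over; half a turn alike. Solid knot to grip on the crown: 34 mm in x, 26 mm in y, from 5 to 31 mm above the origin (rounded edges, strands to 33).
- band_teal: Teal hair band, same shape, weight, origin and axes as the coral one. It starts astride the arm rest too, beside the coral one (centres at least 45 mm apart), in either order.
- band_black: Black hair band, same shape, weight, origin and axes as the coral one. It already hangs on the stand's bar and stays there.
- band_cream: Cream hair band, same shape, weight, origin and axes as the coral one. It already hangs on the stand's bar and stays there.
- band_amber: Amber-brown hair band, same shape, weight, origin and axes as the coral one. It already hangs on the stand's bar and stays there.
- stand: T-bar accessory stand, fixed: marble foot 124 mm across, 16 mm thick, a 12 mm brass post and a level round brass bar on top, 14 mm thick, ending in 22 mm balls centred 153 mm either side of the post. Top of the bar 160 mm above the table. Origin on the table under the foot's middle; z up, y along the bar. Stands left or right, the arm rest on the other side.
- bar_mid (a point): Middle of the top line of the stand's bar, 160 mm above the table, over the post; y along the bar, x square to it, z up.
- client_rest: Client's arm rest, fixed: dark half-round bolster 280 mm long and 90 mm wide, its rounded top 135 mm above the table, on two low steel legs. Origin on the table under its middle; y along the bolster, x across it, z up. A band astride it has its origin on the bolster's top line and its ends 23 mm above the table.
- mirror: Round make-up mirror, fixed, at the back between arm rest and stand: disc 150 mm across, 14 mm thick, its face across x, leaning a little, centred 190 mm and topping out 265 mm above the table, on a post and white 104 mm foot. Origin on the table under the foot's middle.
- spray: Tall black spray can, 42 mm across and 165 mm high, loose, upright off one end of the arm rest. Origin under its middle.
- foundation: Flesh-coloured pump bottle, 40 mm across and 124 mm high, loose, upright beside the stand. Origin under its middle.
- powder_jar: Powder jar with black lid, 64 mm across and 44 mm high, loose, beside the stand. Origin under its middle.
- lipstick: Standing lipstick, 22 mm across and 80 mm high, loose, beside the arm rest. Origin under its middle.
- compact: Closed black compact, 70 mm square and 17 mm thick, loose, lying beside the arm rest. Origin under its middle.

How it is judged:
On the way, in this order (a step that is already met when the one before it is completed fails the run):
1. one of the two bands is lowered onto the bar while still held (((x of band_coral in the frame of bar_mid between -0.015 and 0.015 m and y of band_coral in the frame of bar_mid between -0.14 and 0.14 m and z of band_coral in the frame of bar_mid between -0.008 and 0.01 m and angle between the y axis of band_coral and the y axis of stand, either way round below 0.35 rad and angle between band_coral's own z axis and vertical below 0.26 rad and contact force between band_coral and the fingers above 0.5 N) or (x of band_teal in the frame of bar_mid between -0.015 and 0.015 m and y of band_teal in the frame of bar_mid between -0.14 and 0.14 m and z of band_teal in the frame of bar_mid between -0.008 and 0.01 m and angle between the y axis of band_teal and the y axis of stand, either way round below 0.35 rad and angle between band_teal's own z axis and vertical below 0.26 rad and contact force between band_teal and the fingers above 0.5 N))), for 0.1 s.
2. that band hangs there by itself and the other is lowered onto the bar while still held ((((x of band_coral in the frame of bar_mid between -0.015 and 0.015 m and y of band_coral in the frame of bar_mid between -0.14 and 0.14 m and z of band_coral in the frame of bar_mid between -0.008 and 0.01 m and angle between the y axis of band_coral and the y axis of stand, either way round below 0.35 rad and angle between band_coral's own z axis and vertical below 0.26 rad and contact force between band_coral and the fingers below 0.05 N) and (x of band_teal in the frame of bar_mid between -0.015 and 0.015 m and y of band_teal in the frame of bar_mid between -0.14 and 0.14 m and z of band_teal in the frame of bar_mid between -0.008 and 0.01 m and angle between the y axis of band_teal and the y axis of stand, either way round below 0.35 rad and angle between band_teal's own z axis and vertical below 0.26 rad and contact force between band_teal and the fingers above 0.5 N)) or ((x of band_teal in the frame of bar_mid between -0.015 and 0.015 m and y of band_teal in the frame of bar_mid between -0.14 and 0.14 m and z of band_teal in the frame of bar_mid between -0.008 and 0.01 m and angle between the y axis of band_teal and the y axis of stand, either way round below 0.35 rad and angle between band_teal's own z axis and vertical below 0.26 rad and contact force between band_teal and the fingers below 0.05 N) and (x of band_coral in the frame of bar_mid between -0.015 and 0.015 m and y of band_coral in the frame of bar_mid between -0.14 and 0.14 m and z of band_coral in the frame of bar_mid between -0.008 and 0.01 m and angle between the y axis of band_coral and the y axis of stand, either way round below 0.35 rad and angle between band_coral's own z axis and vertical below 0.26 rad and contact force between band_coral and the fingers above 0.5 N)))), for 0.1 s.
At the end, for the whole second after the job is handed in: All five bands hang still over the bar within 140 mm of its middle, crown underside within 15 mm sideways and 10 mm above or 8 mm below the bar's top line, knot up within 15 degrees, square across the bar within 20 degrees, none touching another (x of band_coral in the frame of bar_mid between -0.015 and 0.015 m and y of band_coral in the frame of bar_mid between -0.14 and 0.14 m and z of band_coral in the frame of bar_mid between -0.008 and 0.01 m and angle between the y axis of each of band_coral, band_teal, band_black, band_cream, band_amber and the y axis of stand, either way round below 0.35 rad and angle between each of band_coral, band_teal, band_black, band_cream, band_amber's own z axis and vertical below 0.26 rad and x of band_teal in the frame of bar_mid between -0.015 and 0.015 m and y of band_teal in the frame of bar_mid between -0.14 and 0.14 m and z of band_teal in the frame of bar_mid between -0.008 and 0.01 m and x of band_black in the frame of bar_mid between -0.015 and 0.015 m and y of band_black in the frame of bar_mid between -0.14 and 0.14 m and z of band_black in the frame of bar_mid between -0.008 and 0.01 m and x of band_cream in the frame of bar_mid between -0.015 and 0.015 m and y of band_cream in the frame of bar_mid between -0.14 and 0.14 m and z of band_cream in the frame of bar_mid between -0.008 and 0.01 m and x of band_amber in the frame of bar_mid between -0.015 and 0.015 m and y of band_amber in the frame of bar_mid between -0.14 and 0.14 m and z of band_amber in the frame of bar_mid between -0.008 and 0.01 m and linear speed of each of band_coral, band_teal, band_black, band_cream, band_amber below 0.03 m/s and angular speed of each of band_coral, band_teal, band_black, band_cream, band_amber below 0.4 rad/s and contact force between band_coral and band_teal below 0.02 N and contact force between each of band_coral, band_teal and band_black below 0.02 N and contact force between each of band_coral, band_teal, band_black and band_cream below 0.02 N and contact force between each of band_coral, band_teal, band_black, band_cream and band_amber below 0.02 N).
It fails at once if the black, cream or amber band on the bar is shifted more than 25 mm (distance of any of band_black, band_cream, band_amber from where it was at the start of the episode above 0.025 m).
It fails at once if one of the make-up things is shifted more than 25 mm or tipped over (distance of any of spray, foundation, powder_jar, lipstick, compact from where it was at the start of the episode above 0.025 m or angle between any of spray, foundation, powder_jar, lipstick, compact's own z axis and vertical above 0.4 rad).
It fails at once if the mirror is knocked (more than 8 N) (contact force between mirror and anything else above 8 N).
It also fails if it takes over 67 s, if anything falls off the work surface, if the arm or the gripper's body presses on something with over 40 N, if the wrist force passes 120 N, or if a joint passes its speed limit or range.

## Working session

There is one attempt and no reset: what is moved stays moved. The work goes in short steps, Python scripts to look and compute and a tool call to move; the robot and the scene stay as the last step left them, time stands still between calls to the robot, and variables do not carry over. Pictures are saved under pics/ and viewed, and the job is handed in when it is done.

Besides the shell and the picture viewer there is one more tool, called as a command line: name --argument value ..., lists and objects as JSON in quotes. send_rows: Moves the arm, as the interface text tells. Its arguments: {"type":"object","properties":{"deltas":{"type":"string"},"hand":{"type":"number"},"squeeze":{"type":"number"}},"required":["deltas"]}

```bash
mkdir -p pics; python3 - <<'E'
from workcell import manip, grab_frame
import cv2,pickle
s=manip.sense(); print(s['clock'],s['eef_pos'],s['orientation'],s['width'],s['force'])
d={}
for n in ['scene','top','wrist']:
    f=grab_frame(n); d[n]=f; cv2.imwrite(f'pics/{n}0.png',f['color'])
    print(n,f['mtx'].tolist(),f.get('R'),f.get('t'),f.get('tool_from_camera'))
pickle.dump(d,open('f0.pkl','wb'))
E
```

```text
0.0 [0.25085594 0.51710258 0.40376046] [ 2.23973265e-01  9.74594873e-01 -8.15491791e-04 -3.80491196e-04] 1.0001280990232055 [ 0.3554336  -0.68147409  0.10144945]
scene [[465.973692521082, 0.0, 316.0372505717828], [0.0, 465.973692521082, 196.79346687592474], [0.0, 0.0, 1.0]] [[ 0.22477933  0.97429308  0.01507475]
 [ 0.77610856 -0.16965896 -0.60734779]
 [-0.58917719  0.14821887 -0.79429302]] [-0.07899207 -0.37321917  1.53285873] None
top [[405.18399647308644, 0.0, 321.80412350288503], [0.0, 405.18399647308644, 195.65919030919343], [0.0, 0.0, 1.0]] [[-0.02933227 -0.99950417  0.0114467 ]
 [-0.99678073  0.02839365 -0.07497981]
 [ 0.07461762 -0.01360918 -0.99711935]] [-0.02998547  0.56032077  1.29579625] None
wrist [[346.6513282512562, 0.0, 319.765263524753], [0.0, 346.6513282512562, 193.00849664713954], [0.0, 0.0, 1.0]] None None [[ 4.20062572e-04 -9.58562312e-01 -2.84882638e-01  7.27094791e-02]
 [ 9.99999896e-01  3.52711013e-04  2.87722149e-04 -2.69383466e-04]
 [-1.75318365e-04 -2.84882729e-01  9.58562361e-01  3.20191832e-02]
 [ 0.00000000e+00  0.00000000e+00  0.00000000e+00  1.00000000e+00]]
```

View pics/scene0.png

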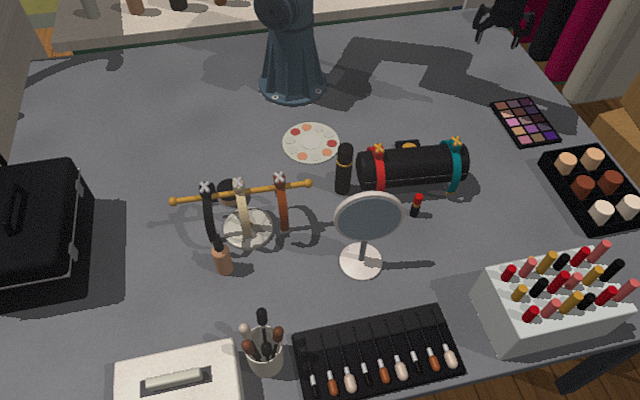

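View pics/top0.png

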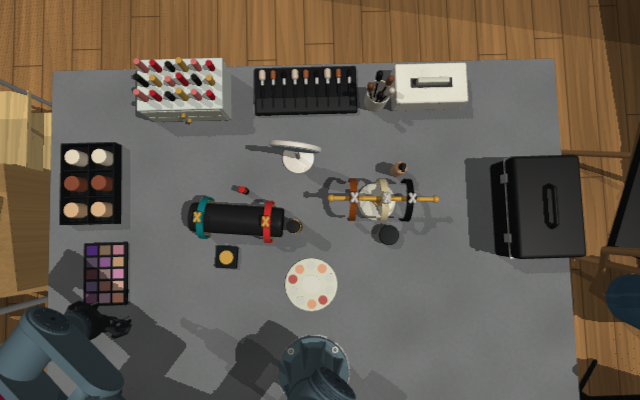

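View pics/wrist0.png

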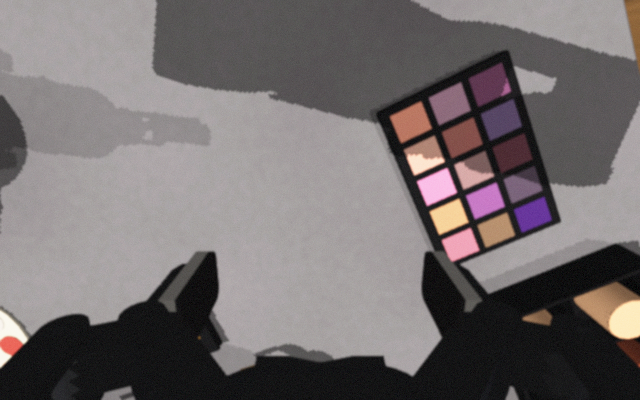

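The top view shows the stand on the right (bar along columns 330–437, row ~198) and the arm rest on the left with teal at column ~198 and coral at ~266. On the bar, amber is near column 353, cream near 386 and black near 412. Next I'll zoom in and measure.

```bash
python3 - <<'E'
import cv2,pickle
d=pickle.load(open('f0.pkl','rb'))
t=d['top']['color']; s=d['scene']['color']
cv2.imwrite('pics/t_bar.png',cv2.resize(t[150:260,315:455],None,fx=5.5,fy=5.4,interpolation=cv2.INTER_NEAREST))
cv2.imwrite('pics/t_rest.png',cv2.resize(t[170:280,175:315],None,fx=5.5,fy=5.4,interpolation=cv2.INTER_NEAREST))
cv2.imwrite('pics/s_bar.png',cv2.resize(s[120:290,150:490],None,fx=2.35,fy=2.35,interpolation=cv2.INTER_CUBIC))
E
```

```text
(no output)
```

View pics/t_bar.png

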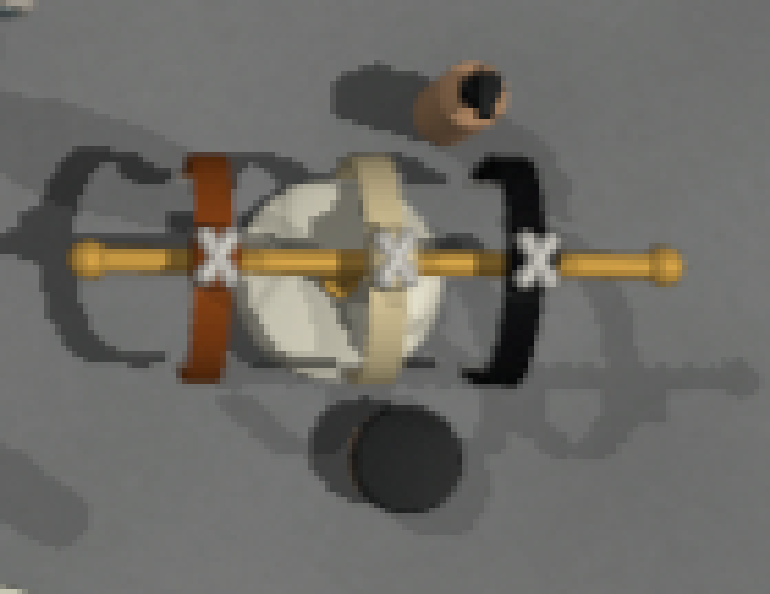

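View pics/t_rest.png

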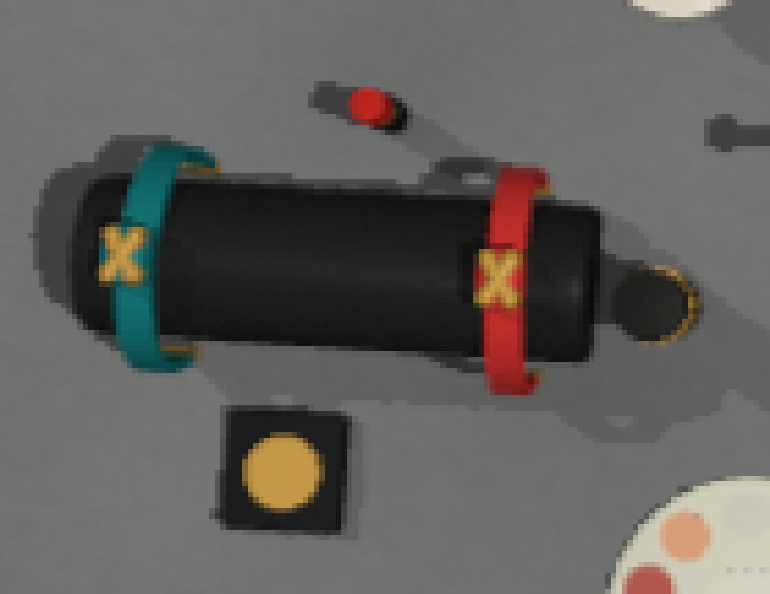

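View pics/s_bar.png

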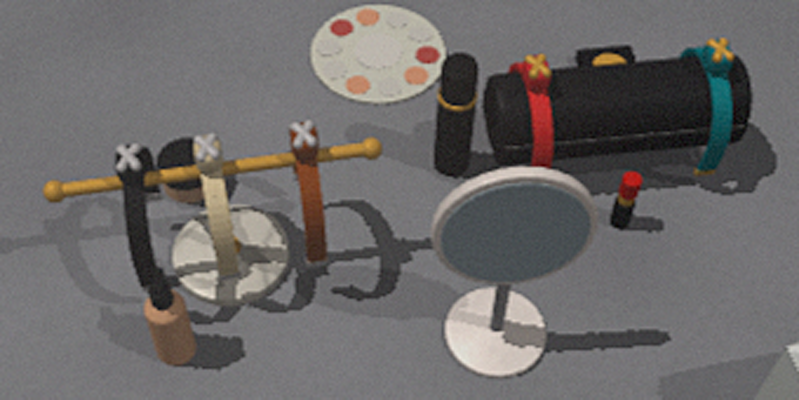

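```bash
cat > h.py <<'E'
import numpy as np,cv2,pickle
def cast(f,uv,z):
    R,t=f['R'],f['t']; K=f['mtx']
    r=R.T@np.linalg.solve(K,np.array([uv[0],uv[1],1.])); c=-R.T@t
    return c+r*(z-c[2])/r[2]
E
python3 - <<'E'
from h import *
d=pickle.load(open('f0.pkl','rb'));f=d['top'];s=d['scene']
B=lambda u,v:(315+(u)/5.5-.5+.09,150+v/5.4-.4)
Rr=lambda u,v:(175+(u)/5.5-.4,170+v/5.4-.4)
S=lambda u,v:(150+u/2.35-.3,120+v/2.35-.3)
b1=cast(f,B(88,260),.153);b2=cast(f,B(665,267),.153)
print('balls',b1,b2,np.linalg.norm(b1-b2)); m=(b1+b2)/2;e=(b1-b2)/np.linalg.norm(b1-b2);print('mid',m,'yaw',np.arctan2(-e[0],e[1]))
s1=cast(s,S(373,148),.153);s2=cast(s,S(54,190),.153)
print('scene balls',s1,s2,np.linalg.norm(s1-s2),(s1+s2)/2)
for n,p,q in [('amber',(216,257),(304,135)),('cream',(396,258),(207,147)),('black',(538,260),(129,157))]:
    x=cast(f,B(*p),.192);y=cast(s,S(*q),.192);print(n,x,y,'along',(x-m)@e,(y-m)@e)
for n,p,q in [('teal',(123,255),(720,49)),('coral',(497,278),(538,66))]:
    print(n,cast(f,Rr(*p),.167),cast(s,S(*q),.167))
# band masks
hsv=cv2.cvtColor(f['color'],cv2.COLOR_BGR2HSV)
for n,lo,hi,box in [('teal',(80,120,50),(100,255,255),(190,190,225,250)),('coral',(0,150,80),(8,255,255),(255,195,285,250)),('coralb',(172,150,80),(180,255,255),(255,195,285,250))]:
    mk=cv2.inRange(hsv,lo,hi);x0,y0,x1,y1=box;ys,xs=np.nonzero(mk[y0:y1,x0:x1]);ys+=y0;xs+=x0
    print(n,len(xs))
    for v in sorted(set(ys)): print(v,xs[ys==v].min(),xs[ys==v].max(),end=' | ')
E
```

```text
balls [ 0.54250382 -0.0698696   0.153     ] [ 0.5299172  -0.37729421  0.153     ] 0.30768216159005446
mid [ 0.53621051 -0.2235819   0.153     ] yaw -0.04091927800121529
scene balls [ 0.54421904 -0.06497807  0.153     ] [ 0.52989006 -0.37315178  0.153     ] 0.30850665058633064 [ 0.53705455 -0.21906493  0.153     ]
amber [ 0.5395071  -0.13438651  0.192     ] [ 0.54573007 -0.13243683  0.192     ] along 0.08925558909734253 0.09145820047722847
cream [ 0.53633603 -0.22710252  0.192     ] [ 0.54082802 -0.22394782  0.192     ] along -0.0035125362752689068 -0.00017672371726424027
black [ 0.53319384 -0.30033284  0.192     ] [ 0.53737891 -0.29621626  0.192     ] along -0.07681009994042169 -0.0725257582440312
teal [0.49766249 0.31554285 0.167     ] [0.50197756 0.31791342 0.167     ]
coral [0.47978624 0.12112251 0.167     ] [0.48491748 0.12280039 0.167     ]
teal 283
197 203 209 | 198 202 211 | 199 201 213 | 200 200 213 | 201 200 206 | 202 199 206 | 203 199 206 | 204 198 205 | 205 198 205 | 206 198 205 | 207 197 205 | 208 197 204 | 209 197 204 | 210 197 204 | 211 197 204 | 212 197 203 | 213 202 2
[... 247 characters left out ...]
196 203 | 232 196 203 | 233 197 203 | 234 197 203 | 235 198 204 | 236 198 209 | 237 199 208 | 238 202 206 | coral 262
201 266 272 | 202 266 273 | 203 266 273 | 204 265 273 | 205 265 271 | 206 265 271 | 207 264 271 | 208 264 271 | 209 264 271 | 210 264 271 | 211 264 270 | 212 264 270 | 213 263 270 | 214 264 270 | 215 264 270 | 216 265 270 | 217 270 270 | 218 270 270 | 219 261 270 | 220 261 270 | 221 261 270 | 222 261 270 | 223 261 270 | 224 270 270 | 226 264 269 | 227 263 269 | 228 263 269 | 229 263 269 | 230 263 269 | 231 263 269 | 232 263 269 | 233 263 269 | 234 263 269 | 235 263 269 | 236 263 270 | 237 263 269 | 238 263 269 | 239 264 271 | 240 264 272 | 241 264 271 | 242 265 270 | coralb 0
```

send_rows --deltas "25 -45 10 -0.15; 52 -90 20 -0.3; 80 -138 30 -0.45; 108 -186 40 -0.6; 136 -234 50 -0.75" --hand 1 --squeeze 40

```text
clock: 0.78
eef_pos: [0.3874, 0.2815, 0.4542]
orientation: [0.567, 0.824, -0.0, -0.0]
force: [0.3, 1.0, 0.6]
width: 0.998
```

```bash
python3 - <<'E'
from h import *
from workcell import manip
d=pickle.load(open('f0.pkl','rb'));f=d['top']
for z in (.1,.265): print([cast(f,(u,v),z) for u,v in [(271,145),(321,151),(296,140)]])
s=manip.sense();print(s['clock'],s['joint_pos'],s['eef_pos'],s['orientation'])
E
```

```text
[array([0.71417721, 0.10673477, 0.1       ]), array([ 0.69131074, -0.04666429,  0.1       ]), array([0.72770857, 0.02943359, 0.1       ])]
[array([0.68032908, 0.08869249, 0.265     ]), array([ 0.66051908, -0.04420231,  0.265     ]), array([0.69205176, 0.02172386, 0.265     ])]
0.775 [ 3.79885398e-01 -8.00969644e-02  1.77891074e+00  2.63185025e-04
  1.44397990e+00  1.54913276e-02] [0.38735274 0.28154604 0.45420965] [ 5.67295245e-01  8.23514255e-01 -4.27384948e-04 -4.41584395e-04]
```

send_rows --deltas "30 -50 0 -0.14; 60 -100 0 -0.28; 90 -145 0 -0.43; 95 -160 0 -0.43; 95 -160 0 -0.43"

```text
clock: 1.4
eef_pos: [0.4823, 0.121, 0.4538]
orientation: [0.73, 0.683, -0.001, -0.001]
force: [0.0, 0.4, -0.1]
width: 0.998
```

```bash
cat > w.py <<'E'
import sys
from h import *
from workcell import manip,grab_frame
from scipy.spatial.transform import Rotation as Ro
def wrist(name):
    s=manip.sense();f=grab_frame('wrist');T=np.eye(4);T[:3,:3]=Ro.from_quat(s['orientation']).as_matrix();T[:3,3]=s['eef_pos']
    W=T@f['tool_from_camera'];R=W[:3,:3].T
    f['R']=R;f['t']=-R@W[:3,3];cv2.imwrite(f'pics/{name}.png',f['color']);pickle.dump(f,open(name+'.pkl','wb'))
    y=T[:3,1];print(s['clock'],s['eef_pos'],'jaw yaw',np.arctan2(y[1],y[0]),s['width'],s['force']);return f
if __name__=='__main__': wrist(sys.argv[1])
E
python3 w.py w1
```

```text
1.4 [0.48231216 0.12103741 0.45379094] jaw yaw -0.06614653319717155 0.9980417512378548 [ 0.01680318  0.39752357 -0.08288793]
```

View pics/w1.png

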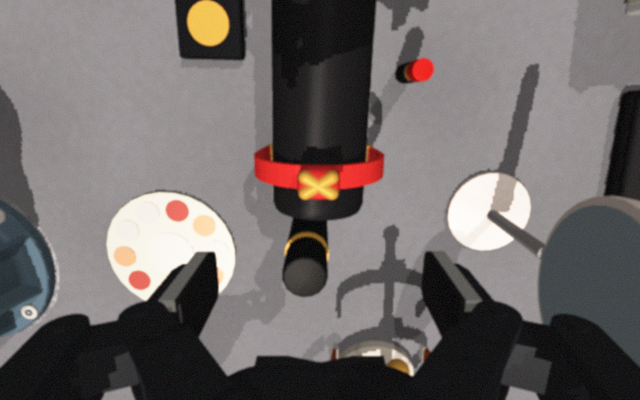

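```bash
cat > meas.py <<'E'
import sys
from h import *
f=pickle.load(open(sys.argv[1]+'.pkl','rb'));col=sys.argv[2];zo=float(sys.argv[3])
hsv=cv2.cvtColor(f['color'],cv2.COLOR_BGR2HSV)
mk=cv2.inRange(hsv,(82,100,40),(100,255,255)) if col=='teal' else cv2.inRange(hsv,(0,160,70),(8,255,255))|cv2.inRange(hsv,(174,160,70),(180,255,255))
n,l,st,c=cv2.connectedComponentsWithStats(mk);
# largest comps merged within 40 rows of the largest
i=1+np.argmax(st[1:,4]);x,y,w,h,_=st[i];roi=(slice(max(0,y-25),y+h+25),slice(max(0,x-70),x+w+70))
m2=np.zeros_like(mk);m2[roi]=mk[roi];ys,xs=np.nonzero(m2);print('bbox',xs.min(),xs.max(),ys.min(),ys.max())
X=cv2.inRange(hsv,(15,90,120),(35,255,255));X2=np.zeros_like(X);k=cv2.dilate(m2,np.ones((9,9)))
X2[roi]=X[roi];n,l,st,c=cv2.connectedComponentsWithStats(X2)
for j in range(1,n):
    if st[j,4]>60: print('X?',c[j],st[j,4],cast(f,c[j],zo+.032))
u0,u1=xs.min(),xs.max()
for off in (14,20,26,32):
    L=[ys[xs==u0+off+a].mean() for a in (0,1,2)];Rr=[ys[xs==u1-off-a].mean() for a in (0,1,2)]
    a=cast(f,(u0+off+1,np.mean(L)),zo-.01);b=cast(f,(u1-off-1,np.mean(Rr)),zo-.01);e=b-a
    print(off,np.mean(L),np.mean(Rr),'yaw',np.arctan2(e[1],e[0]),'mid',(a+b)/2)
E
python3 meas.py w1 coral 0.135
```

```text
bbox 255 382 146 199
X? [318.14375 185.33125] 800 [0.48030304 0.12409019 0.167     ]
14 169.5 171.16666666666666 yaw -0.08312824311004896 mid [0.4805677  0.12628916 0.125     ]
20 173.66666666666666 174.16666666666666 yaw -0.07158077795902358 mid [0.48033226 0.12307805 0.125     ]
26 174.5 175.33333333333334 yaw -0.07726492266735079 mid [0.48027639 0.12217762 0.125     ]
32 175.5 175.83333333333334 yaw -0.07115625499034708 mid [0.48022454 0.12150211 0.125     ]
```

Coral's knot is at (318,185), giving about (0.480, 0.124) and yaw about -0.076. That agrees with the top and scene views, so I'm descending.

send_rows --deltas "-2 2 -50 -0.01; -2 2 -90 -0.01; -2 2 -115 -0.01; -2 2 -115 -0.01"

```text
clock: 1.95
eef_pos: [0.4783, 0.1255, 0.337]
orientation: [0.732, 0.681, -0.002, -0.003]
force: [0.7, 1.0, 0.3]
width: 1.004
```

```bash
python3 w.py w2;python3 meas.py w2 coral 0.135
```

```text
1.95 [0.47830826 0.12550089 0.33702919] jaw yaw -0.07183174893544461 1.0040629922628812 [0.72843463 1.02243803 0.28364088]
bbox 230 422 174 282
X? [327.43061578 261.04032958] 2306 [0.4800125  0.12544879 0.167     ]
14 209.0 209.83333333333334 yaw -0.07495876393361539 mid [0.48046208 0.13491666 0.125     ]
20 209.0159370199693 210.13128306878306 yaw -0.07738013095638283 mid [0.48046838 0.13482486 0.125     ]
26 225.65503875968992 227.83333333333334 yaw -0.08615261712142903 mid [0.47982081 0.1247216  0.125     ]
32 229.66666666666666 230.5 yaw -0.0762698043828589 mid [0.47967144 0.12272295 0.125     ]
```

View pics/w2.png

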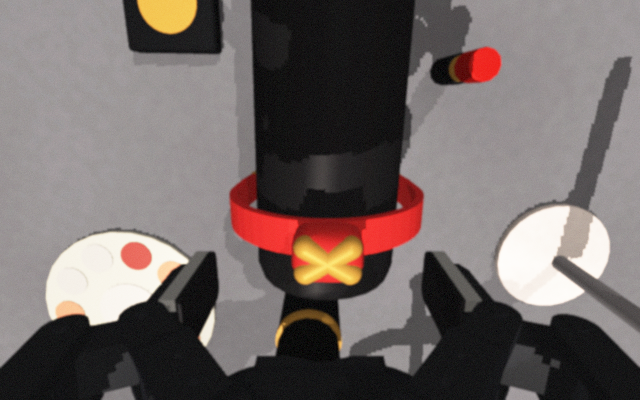

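The knot is centred between the jaws, at (327,261). Lowering the last 24 mm and closing.

send_rows --deltas "2 -1 -12 -0.005; 2 -1 -24 -0.005; 2 -1 -24 -0.005"

```text
clock: 2.38
eef_pos: [0.4808, 0.1243, 0.3137]
orientation: [0.734, 0.679, -0.002, -0.002]
force: [-0.1, 0.2, 0.5]
width: 1.0
```

send_rows --deltas "0 0 0 0; 0 0 0 0; 0 0 0 0; 0 0 0 0; 0 0 0 0" --hand 0 --squeeze 40

```text
clock: 3.0
eef_pos: [0.481, 0.1242, 0.3142]
orientation: [0.734, 0.679, -0.001, -0.002]
force: [0.7, 0.7, 3.2]
width: 0.392
```

send_rows --deltas "0 0 20 0; 0 0 60 0; 0 0 110 0; 0 0 160 0; 0 0 195 0"

```text
clock: 3.62
eef_pos: [0.4809, 0.1243, 0.5116]
orientation: [0.734, 0.679, -0.001, -0.001]
force: [-0.8, -0.4, -1.2]
width: 0.392
```

```bash
python3 w.py w3
```

```text
3.625 [0.48087956 0.12431007 0.51155169] jaw yaw -0.07720011813954157 0.39208922902826854 [-0.77281737 -0.44212395 -1.23372751]
```

View pics/w3.png

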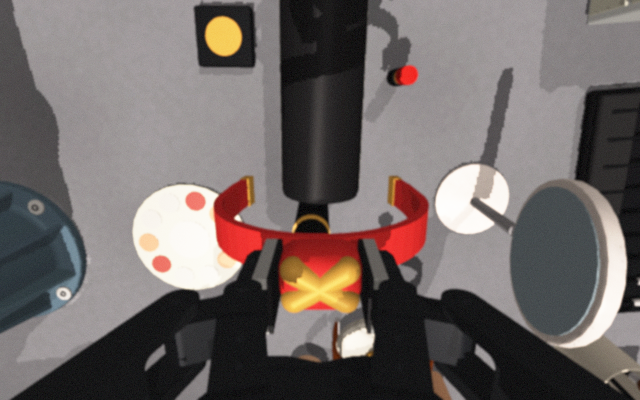

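Held level, width 0.392 (about 33 mm). Carrying it high toward the bar's far end, stopping partway to measure the bar with the wrist camera.

send_rows --deltas "5 -45 5 0.01; 12 -105 5 0.02; 20 -165 5 0.033; 28 -225 5 0.033; 36 -285 5 0.033"

```text
clock: 4.3
eef_pos: [0.5172, -0.1625, 0.5207]
orientation: [0.723, 0.691, 0.002, 0.001]
force: [0.5, -0.2, -0.1]
width: 0.389
```

send_rows --deltas "8 -50 0 0; 14 -95 0 0; 14 -110 0 0; 14 -110 0 0"

```text
clock: 4.8
eef_pos: [0.5311, -0.273, 0.5198]
orientation: [0.723, 0.691, 0.002, -0.0]
force: [0.2, 0.5, 0.1]
width: 0.39
```

```bash
python3 w.py w4
```

```text
4.8 [ 0.53105576 -0.27295992  0.51981791] jaw yaw -0.045402151522595094 0.3898297472456618 [0.16272368 0.52835743 0.10295271]
```

View pics/w4.png

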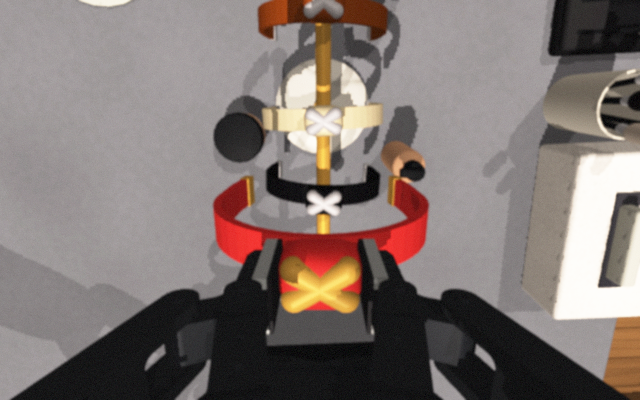

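```bash
python3 - <<'E'
from h import *
f=pickle.load(open('w4.pkl','rb'))
hsv=cv2.cvtColor(f['color'],cv2.COLOR_BGR2HSV)
mk=cv2.inRange(hsv,(12,110,90),(30,255,255))
P=[]
for v in [45,55,65,75,92,97,140,150,160,217,222,227]:
    xs=np.nonzero(mk[v,300:345])[0]+300
    if len(xs)>4:
        p=cast(f,((xs.min()+xs.max())/2,v),.153);P.append(p);print(v,xs.min(),xs.max(),p)
P=np.array(P);k=np.polyfit(P[:,1],P[:,0],1);print('x=',k,'yaw',-k[0],'res',P[:,0]-np.polyval(k,P[:,1]))
for n,u,v in [('amber',323,6),('cream',323,121),('black',323,203)]: print(n,cast(f,(u,v),.192))
print('held X',cast(f,(319.5,285),.52-.178+.032))
print('x at -.34..',np.polyval(k,[-.15,-.34]))
E
```

```text
45 316 330 [ 0.53966563 -0.16092245  0.153     ]
55 315 330 [ 0.5388612  -0.16925017  0.153     ]
65 317 330 [ 0.5394066  -0.17776545  0.153     ]
75 317 329 [ 0.53858785 -0.18634993  0.153     ]
92 317 330 [ 0.53841835 -0.20130571  0.153     ]
97 317 330 [ 0.53823078 -0.20577379  0.153     ]
140 317 329 [ 0.53607368 -0.24566548  0.153     ]
150 317 329 [ 0.53566329 -0.25534762  0.153     ]
160 316 330 [ 0.53524617 -0.26518856  0.153     ]
217 317 329 [ 0.53273154 -0.32451496  0.153     ]
222 317 329 [ 0.53249914 -0.32999779  0.153     ]
227 317 329 [ 0.53226472 -0.3355282   0.153     ]
x= [0.04300839 0.54671251] yaw -0.04300839387153281 res [-1.25868067e-04 -5.72132337e-04  3.39491961e-04 -1.10051840e-04
  3.63674003e-04  3.68263899e-04 -7.31567845e-05 -6.71343611e-05
 -6.10131654e-05 -2.41113599e-05 -2.07009669e-05 -1.72609814e-05]
amber [ 0.54014314 -0.1378295   0.192     ]
cream [ 0.53646658 -0.22456874  0.192     ]
black [ 0.53340604 -0.29677431  0.192     ]
held X [ 0.53091138 -0.26972566  0.374     ]
x at -.34.. [0.54026126 0.53208966]
```

Wrist view: bar yaw is -0.043 and x is about 0.532 at the far slot. The black knot is at y≈-0.297 and the ball's inner edge at y≈-0.363, so I'm aiming the band at y≈-0.336.

send_rows --deltas "1 -35 0 0.002; 1 -64 0 0.002; 1 -64 0 0.002; 1 -64 -30 0.002; 1 -64 -60 0.002"

```text
clock: 5.48
eef_pos: [0.5326, -0.3337, 0.4603]
orientation: [0.721, 0.693, 0.003, 0.0]
force: [-0.6, -0.0, 0.1]
width: 0.393
```

send_rows --deltas "0 0 -30 0; 0 0 -60 0; 0 0 -80 0; 0 0 -85 0; 0 0 -85 0"

```text
clock: 6.1
eef_pos: [0.5329, -0.3334, 0.3761]
orientation: [0.721, 0.693, 0.003, 0.001]
force: [0.2, 0.4, -0.7]
width: 0.39
```

```bash
python3 w.py w5; python3 - <<'E'
from workcell import grab_frame
import cv2
for n,b in [('scene',(150,120,330,290)),('top',(315,140,455,260))]:
    c=grab_frame(n)['color'];x,y,X,Y=b;cv2.imwrite(f'pics/{n}5.png',cv2.resize(c[y:Y,x:X],None,fx=3.5,fy=3.5,interpolation=cv2.INTER_CUBIC))
E
```

```text
6.1 [ 0.53291747 -0.3333861   0.37607096] jaw yaw -0.03964754056175155 0.39027341134506854 [ 0.18637491  0.36940408 -0.65702187]
```

View pics/w5.png

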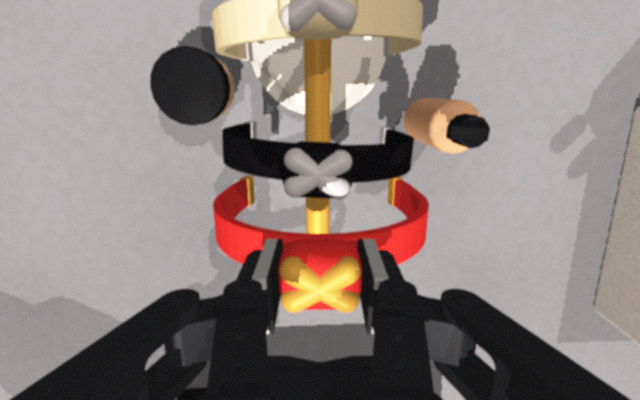

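View pics/scene5.png

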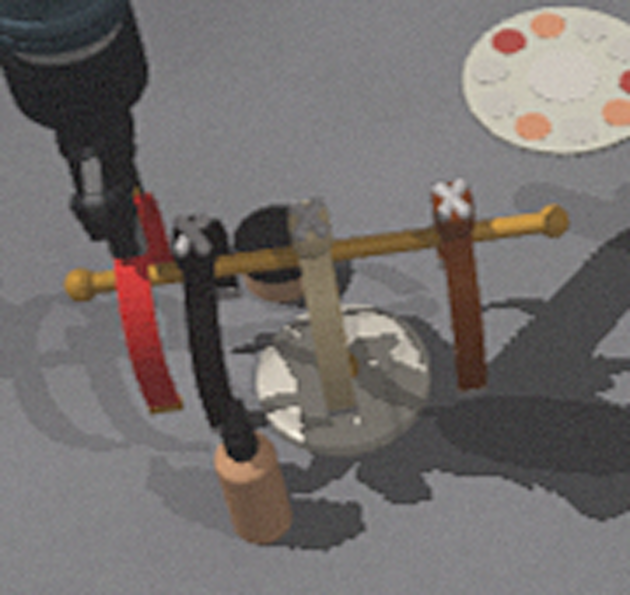

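send_rows --deltas "-1 -3 -10 -0.003; -1 -3 -20 -0.003; -1 -3 -28 -0.003; -1 -3 -33 -0.003; -1 -3 -33 -0.003"

```text
clock: 6.88
eef_pos: [0.5318, -0.3368, 0.3431]
orientation: [0.722, 0.692, 0.003, 0.001]
force: [0.2, 0.6, 0.3]
width: 0.387
```

send_rows --deltas "0 0 -2 0; 0 0 -3 0; 0 0 -4 0; 0 0 -4 0"

```text
clock: 7.38
eef_pos: [0.5319, -0.3368, 0.3393]
orientation: [0.722, 0.692, 0.003, 0.001]
force: [-0.3, -1.0, -0.3]
width: 0.389
```

send_rows --deltas "0 0 -1 0; 0 0 -2 0; 0 0 -2 0"

```text
clock: 7.75
eef_pos: [0.5319, -0.3368, 0.3391]
orientation: [0.722, 0.692, 0.003, 0.001]
force: [-4.6, 3.2, 10.0]
width: 0.395
```

```bash
python3 w.py w6
```

```text
7.75 [ 0.53188085 -0.33678753  0.3391104 ] jaw yaw -0.04290662536406373 0.3954307828819676 [-4.59391241  3.23521361 10.04523418]
```

View pics/w6.png

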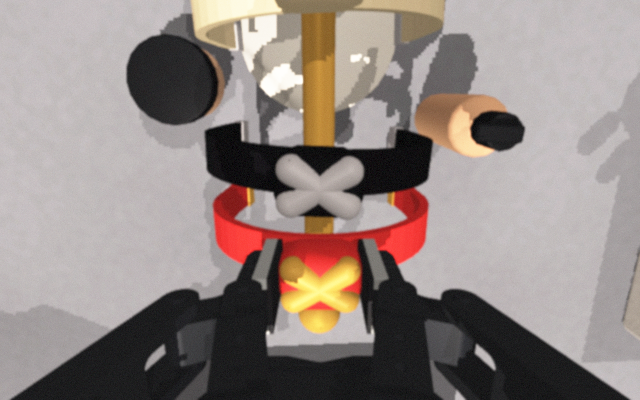

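```bash
python3 - <<'E'
from h import *
f=pickle.load(open('w6.pkl','rb'))
print('ball outer',cast(f,(320,333),.153),'black X',cast(f,(319,187),.192),'held X',cast(f,(320,286),.192), 'bar',cast(f,(319,140),.16),cast(f,(319,225),.16))
E
```

```text
ball outer [ 0.53045877 -0.38682101  0.153     ] black X [ 0.53363071 -0.2964554   0.192     ] held X [ 0.53234249 -0.33505204  0.192     ] bar [ 0.5343035  -0.28463934  0.16      ] [ 0.53264115 -0.32318192  0.16      ]
```

send_rows --deltas "0 0 1 0; 0 0 1 0; 0 0 1 0"

```text
clock: 8.18
eef_pos: [0.5318, -0.3368, 0.3397]
orientation: [0.722, 0.692, 0.003, 0.001]
force: [-0.6, -0.2, -0.8]
width: 0.389
```

send_rows --deltas "0 0 -0.5 0; 0 0 -0.5 0; 0 0 -0.5 0; 0 0 -0.5 0" --hand 1

```text
clock: 8.68
eef_pos: [0.5318, -0.3368, 0.3392]
orientation: [0.722, 0.692, 0.003, 0.001]
force: [0.2, 0.6, -0.3]
width: 1.003
```

send_rows --deltas "0 0 15 0; 0 0 50 0; 0 0 100 0; 0 0 150 0; 0 0 190 0"

```text
clock: 9.3
eef_pos: [0.5316, -0.3365, 0.5333]
orientation: [0.722, 0.692, 0.003, 0.003]
force: [0.7, -0.1, -0.2]
width: 0.996
```

```bash
python3 w.py w7
```

```text
9.3 [ 0.53162545 -0.33651684  0.5333263 ] jaw yaw -0.0429178868801376 0.9963382932677173 [ 0.66255331 -0.07651058 -0.23115707]
```

View pics/w7.png

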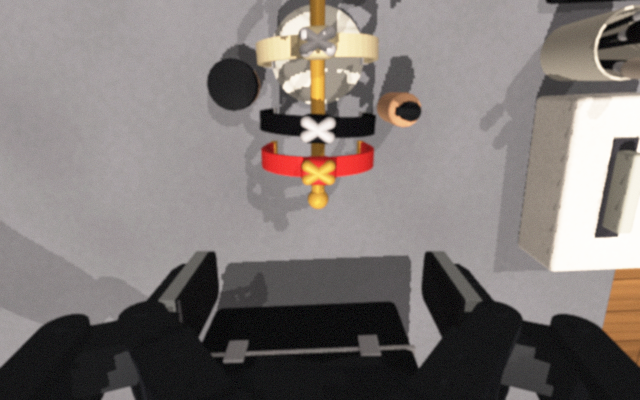

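Coral hangs square at (318,172), with clear gaps to black and to the ball. Now for teal.

send_rows --deltas "-3 40 0 -0.01; -6 100 0 -0.02; -9 160 0 -0.03; -12 220 0 -0.04; -15 280 0 -0.047"

```text
clock: 9.98
eef_pos: [0.5161, -0.0547, 0.5409]
orientation: [0.738, 0.674, 0.003, 0.008]
force: [0.6, -0.4, 0.7]
width: 0.999
```

send_rows --deltas "-3 60 0 0; -6 120 0 0; -9 180 0 0; -12 240 0 0; -15 300 -20 0"

```text
clock: 10.6
eef_pos: [0.5007, 0.2465, 0.524]
orientation: [0.738, 0.674, 0.006, 0.01]
force: [1.1, -0.2, 0.2]
width: 1.0
```

send_rows --deltas "-2 40 -30 0; -4 70 -60 0; -4 70 -60 0"

```text
clock: 10.98
eef_pos: [0.4955, 0.3181, 0.4617]
orientation: [0.737, 0.676, 0.004, 0.009]
force: [0.2, 0.1, 0.2]
width: 1.001
```

```bash
python3 w.py w8; python3 meas.py w8 teal 0.135
```

```text
10.975 [0.49551884 0.31811659 0.46173807] jaw yaw -0.08710675674751521 1.0009639534217827 [0.19256142 0.05146321 0.18030007]
bbox 254 379 143 195
X? [317.36943442 180.755716  ] 831 [0.49876287 0.32028214 0.167     ]
X? [217.36553785 196.57370518] 1004 [0.41910694 0.31466833 0.167     ]
14 167.33333333333334 168.33333333333334 yaw -0.10178727834479373 mid [0.4987283  0.32116638 0.125     ]
20 169.16666666666666 171.0 yaw -0.11377803565873507 mid [0.4985277  0.31910676 0.125     ]
26 170.16666666666666 171.83333333333334 yaw -0.11526911800515685 mid [0.49842235 0.31826859 0.125     ]
32 171.0 172.5 yaw -0.11732681966368358 mid [0.49833497 0.31758196 0.125     ]
```

View pics/w8.png

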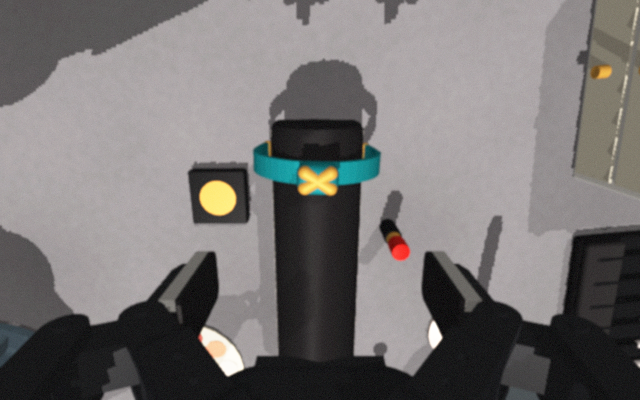

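send_rows --deltas "2 1 -40 -0.01; 2 1 -80 -0.02; 2 1 -110 -0.025; 2 1 -125 -0.025; 2 1 -125 -0.025"

```text
clock: 11.65
eef_pos: [0.4987, 0.3175, 0.3391]
orientation: [0.746, 0.666, 0.005, 0.01]
force: [0.3, -0.2, 1.4]
width: 1.003
```

```bash
python3 w.py w9; python3 meas.py w9 teal 0.135; python3 -c "
from workcell import manip;from scipy.spatial.transform import Rotation as R
s=manip.sense();print(s['orientation'],R.from_quat(s['orientation']).as_matrix()[:,2],s['joint_pos'])"
```

```text
11.65 [0.49868853 0.31749949 0.3391197 ] jaw yaw -0.11416929705324468 1.0025187037496457 [ 0.26565844 -0.23396893  1.4076568 ]
bbox 215 407 167 270
X? [178.07138904 241.04427227] 1807 [0.44138808 0.33229934 0.167     ]
X? [312.09620149 248.57101569] 2422 [0.49880984 0.32148541 0.167     ]
14 201.0 200.16666666666666 yaw -0.11560272083302006 mid [0.49951868 0.33009078 0.125     ]
20 200.875 200.2903981264637 yaw -0.1169139857117744 mid [0.49948971 0.33009425 0.125     ]
26 215.11347517730496 215.54545454545453 yaw -0.12541256177019705 mid [0.49843485 0.32150152 0.125     ]
32 219.66666666666666 219.33333333333334 yaw -0.11955307313377814 mid [0.49809292 0.31903666 0.125     ]
[0.74621277 0.66561092 0.00557496 0.00987559] [ 0.02146681 -0.00731708 -0.99974279] [ 0.37032777  0.2763474   1.62838572 -0.01553981  1.21953248  0.48960584]
```

View pics/w9.png

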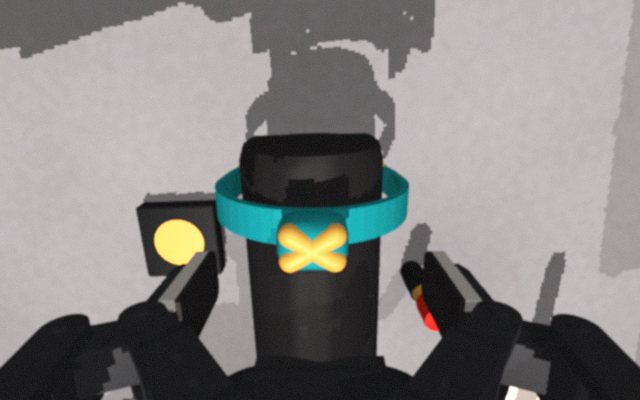

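send_rows --deltas "-3 4 -8 -0.003; -3 4 -17 -0.003; -3 4 -26 -0.003; -3 4 -26 -0.003"

```text
clock: 12.2
eef_pos: [0.4955, 0.3217, 0.3128]
orientation: [0.747, 0.665, 0.004, 0.01]
force: [0.7, -0.5, -0.4]
width: 1.002
```

send_rows --deltas "0 0 0 0; 0 0 0 0; 0 0 0 0; 0 0 0 0; 0 0 0 0" --hand 0 --squeeze 40

```text
clock: 12.82
eef_pos: [0.4956, 0.3217, 0.3132]
orientation: [0.747, 0.665, 0.005, 0.01]
force: [-0.7, -0.2, 2.7]
width: 0.393
```

```bash
python3 w.py w10;python3 -c "
from workcell import manip;from scipy.spatial.transform import Rotation as R
s=manip.sense();print(R.from_quat(s['orientation']).as_matrix()[:,2])"
```

```text
12.825 [0.49564878 0.32173502 0.31322448] jaw yaw -0.11685892904322942 0.392549390143778 [-0.73262581 -0.21520134  2.67108907]
[ 0.02004737 -0.00800013 -0.99976702]
```

View pics/w10.png

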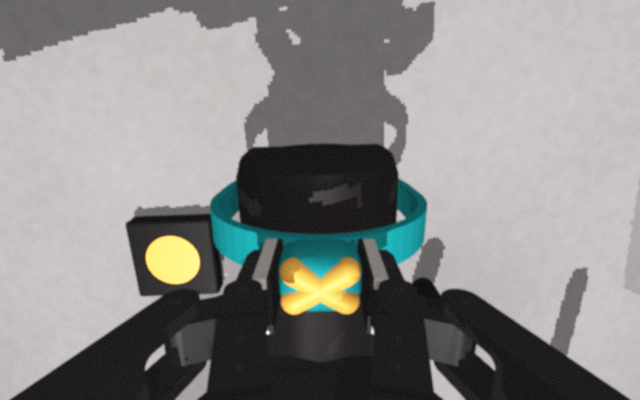

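send_rows --deltas "0 0 20 0; 0 0 60 0; 0 0 110 0; 0 0 160 0; 0 0 210 0"

```text
clock: 13.5
eef_pos: [0.4954, 0.3216, 0.5245]
orientation: [0.747, 0.665, 0.005, 0.01]
force: [-0.2, 0.4, -1.2]
width: 0.391
```

send_rows --deltas "4 -40 0 0.015; 8 -95 0 0.03; 12 -150 0 0.045; 16 -205 0 0.06; 20 -260 0 0.074"

```text
clock: 14.12
eef_pos: [0.5151, 0.0599, 0.5243]
orientation: [0.722, 0.692, 0.005, 0.009]
force: [0.6, -0.1, -0.9]
width: 0.39
```

send_rows --deltas "5 -55 0 0; 10 -110 0 0; 15 -170 0 0; 20 -220 0 0; 20 -240 0 0"

```text
clock: 14.75
eef_pos: [0.5349, -0.1827, 0.5236]
orientation: [0.723, 0.691, 0.005, 0.009]
force: [-1.3, 0.6, -0.4]
width: 0.392
```

send_rows --deltas "0 0 0 0; 0 0 0 0"

```text
clock: 15.0
eef_pos: [0.5349, -0.1816, 0.5234]
orientation: [0.723, 0.691, 0.005, 0.009]
force: [-0.1, 0.7, -0.5]
width: 0.389
```

```bash
python3 w.py w11;python3 -c "
from workcell import manip;from scipy.spatial.transform import Rotation as R
s=manip.sense();print(R.from_quat(s['orientation']).as_matrix()[:,2])"
```

```text
15.0 [ 0.53490722 -0.18155862  0.52342758] jaw yaw -0.044239249746281774 0.3894409307041602 [-0.1381611   0.72074306 -0.52428792]
[ 0.01903    -0.00594405 -0.99980124]
```

View pics/w11.png

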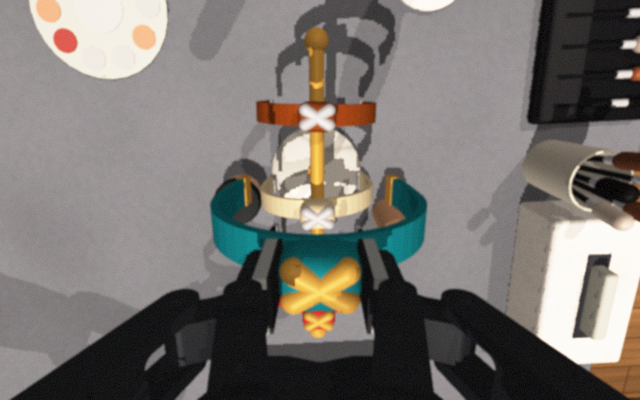

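```bash
python3 - <<'E'
from h import *
f=pickle.load(open('w11.pkl','rb'))
for n,u,v,z in [('ball',317,38,.153),('amber',317.5,117,.192),('cream',318,216,.192),('coral',318.5,323,.192),('held',320,287,.523-.178+.032),('bar',317,85,.153),('bar',317.5,160,.153)]: print(n,cast(f,(u,v),z))
E
```

```text
ball [ 0.54433014 -0.06645849  0.153     ]
amber [ 0.54118298 -0.13286348  0.192     ]
cream [ 0.53756916 -0.22196743  0.192     ]
coral [ 0.5328341  -0.33770398  0.192     ]
held [ 0.53726738 -0.18086258  0.377     ]
bar [ 0.54247349 -0.10669845  0.153     ]
bar [ 0.53970008 -0.17754991  0.153     ]
```

send_rows --deltas "2 2 -30 0; 2 2 -75 0; 2 2 -115 0; 2 2 -145 0; 2 2 -145 0"

```text
clock: 15.68
eef_pos: [0.5363, -0.1773, 0.3763]
orientation: [0.722, 0.692, 0.004, 0.006]
force: [-0.3, -0.5, 0.6]
width: 0.388
```

```bash
python3 w.py w12; python3 - <<'E'
from workcell import grab_frame
import cv2
c=grab_frame('scene')['color'];cv2.imwrite('pics/scene12.png',cv2.resize(c[120:290,150:330],None,fx=3.5,fy=3.5,interpolation=cv2.INTER_CUBIC))
E
```

```text
15.675 [ 0.53634043 -0.17733649  0.37629384] jaw yaw -0.04160839659441617 0.387603458641683 [-0.31734418 -0.48631843  0.59729415]
```

View pics/w12.png

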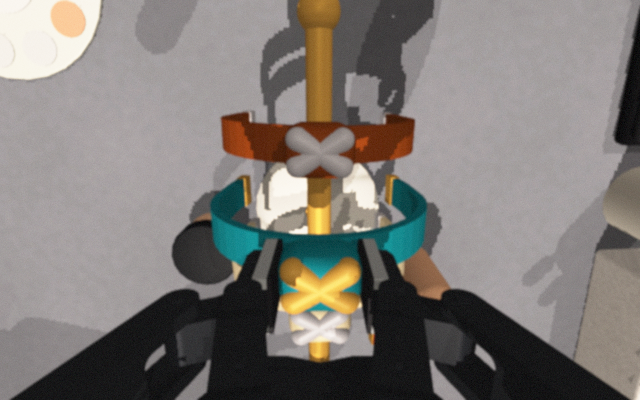

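View pics/scene12.png

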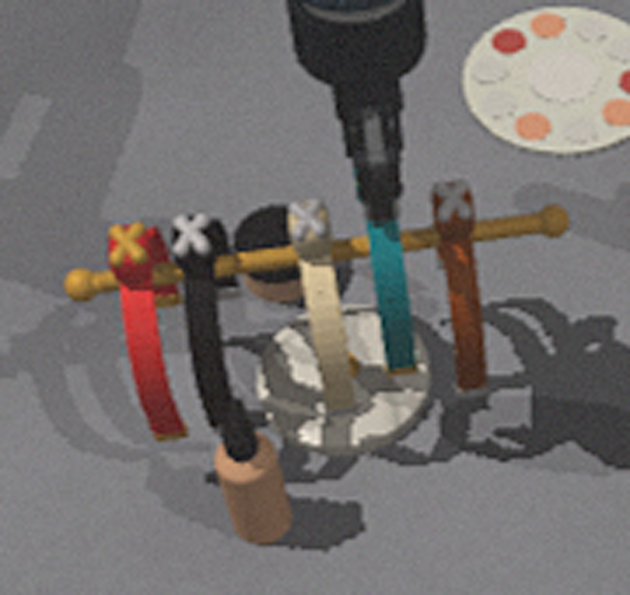

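send_rows --deltas "0 -1 -12 0; 0 -1 -24 0; 0 -1 -31 0; 0 -1 -34 0; 0 -1 -34 0"

```text
clock: 16.4
eef_pos: [0.5374, -0.1795, 0.3456]
orientation: [0.722, 0.692, 0.005, 0.009]
force: [-1.0, -0.0, 0.0]
width: 0.391
```

send_rows --deltas "0 0 -1 0; 0 0 -2 0; 0 0 -3 0; 0 0 -3 0"

```text
clock: 16.9
eef_pos: [0.5374, -0.1795, 0.3426]
orientation: [0.722, 0.692, 0.005, 0.009]
force: [0.3, 0.2, -1.1]
width: 0.386
```

send_rows --deltas "0 0 -1 0; 0 0 -2 0; 0 0 -3 0; 0 0 -3 0"

```text
clock: 17.4
eef_pos: [0.5373, -0.1794, 0.3394]
orientation: [0.722, 0.692, 0.005, 0.009]
force: [0.2, -0.2, -0.2]
width: 0.392
```

send_rows --deltas "0 0 -1 0; 0 0 -1 0; 0 0 -1 0"

```text
clock: 17.77
eef_pos: [0.5373, -0.1795, 0.3384]
orientation: [0.722, 0.692, 0.005, 0.009]
force: [0.3, 0.3, -1.2]
width: 0.396
```

send_rows --deltas "0 0 -1 0; 0 0 -1 0; 0 0 -1 0"

```text
clock: 18.15
eef_pos: [0.5374, -0.1795, 0.3382]
orientation: [0.722, 0.692, 0.005, 0.009]
force: [-2.7, 1.2, 5.2]
width: 0.388
```

```bash
python3 w.py w13
```

```text
18.15 [ 0.53741739 -0.17946876  0.33817291] jaw yaw -0.0421297790795451 0.38830128581950685 [-2.66181662  1.15125875  5.21989869]
```

View pics/w13.png

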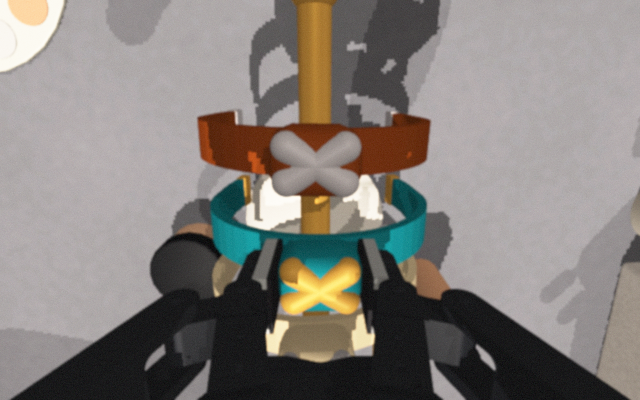

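Contact on the bar (5 N) while still held. Easing off slightly and releasing.

send_rows --deltas "0 0 0.5 0; 0 0 0.5 0"

```text
clock: 18.45
eef_pos: [0.5374, -0.1795, 0.3385]
orientation: [0.722, 0.692, 0.005, 0.009]
force: [-0.3, -0.7, -0.3]
width: 0.389
```

send_rows --deltas "0 0 0 0; 0 0 0 0; 0 0 0 0; 0 0 0 0" --hand 1

```text
clock: 18.95
eef_pos: [0.5374, -0.1795, 0.3385]
orientation: [0.722, 0.692, 0.005, 0.009]
force: [-0.2, -0.1, -0.5]
width: 1.001
```

send_rows --deltas "0 0 15 0; 0 0 50 0; 0 0 100 0; 0 0 140 0; 0 0 160 0"

```text
clock: 19.58
eef_pos: [0.5375, -0.1794, 0.503]
orientation: [0.722, 0.692, 0.006, 0.012]
force: [0.7, 0.6, -0.0]
width: 1.002
```

send_rows --deltas "-50 -40 0 0; -100 -80 0 0; -150 -90 0 0; -190 -90 0 0; -190 -90 0 0"

```text
clock: 20.2
eef_pos: [0.3456, -0.2695, 0.5044]
orientation: [0.723, 0.691, 0.005, 0.013]
force: [0.2, -0.0, 1.1]
width: 1.002
```

```bash
python3 - <<'E'
from workcell import grab_frame,manip
import cv2,pickle
d={}
for n,b in [('scene',(150,110,490,290)),('top',(175,140,455,290))]:
    f=grab_frame(n);d[n]=f;c=f['color'];x,y,X,Y=b;k=790/(X-x);cv2.imwrite(f'pics/{n}14.png',cv2.resize(c[y:Y,x:X],None,fx=k,fy=k,interpolation=cv2.INTER_CUBIC))
pickle.dump(d,open('f1.pkl','wb'));print(manip.sense()['clock'])
E
```

```text
20.3
```

View pics/scene14.png

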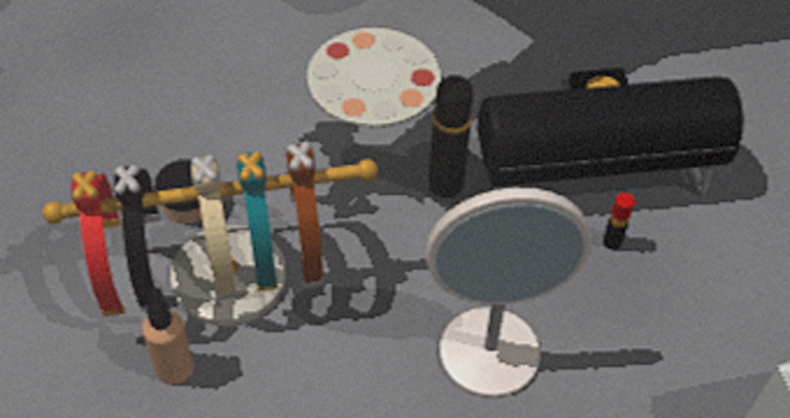

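View pics/top14.png

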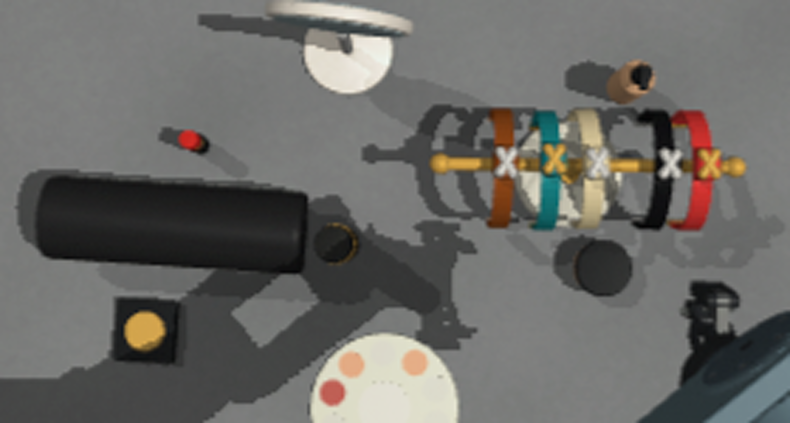

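Both views show all five bands upright, square and separate. The make-up things are where they were. Handing in.

```bash
python3 -c "
from workcell import manip
print(manip.close_job())"
```

```text
the job is handed in; nothing more can be done
None
```

Both bands are off the arm rest and hanging on the brass bar, and I handed the job in at about 20.3 s of the 67 s allowed. No verdict was reported.

- **Coral:** it hangs between the black band and the end ball, about 114 mm from the bar's middle. I lowered it until it pressed on the bar at 10 N while still held, then let go.
- **Teal:** it hangs midway between the amber and cream bands. I lowered it to 5 N contact while still held, then let go.
- **Last checks:** the final scene and top pictures show all five bands knot-up, square across the bar and visibly apart. The black, cream and amber bands, the mirror and the make-up things look as they did at the start, and the arm rest is empty. I judged these pictures by eye and did not re-measure positions after the last release.
- **Disagreements:** the three cameras differed by 2–5 mm on the same points, so I used the wrist camera for the final alignment. The tool had picked up a tilt of about 1.2° during the teal transfer. I allowed for it, and the teal band hangs upright.

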